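Hang the key tag on the sprung hook and click the station's knob over

TASK

Return the tall aluminium key tag to the key station: lift it out of its slotted block and hang it by its window on the station's sprung hook, gently, so that the hook never gets pushed down to its bottom stop. Let go and wait until the hook has dipped and tag and hook have been still for a good second; only then turn the station's bar knob clockwise (seen from above) until it clicks over into its other rest position. Do not shift the padlock, coaster, coin tray or doorstop.

Things in the scene. Friction and masses are not known exactly. Their poses are not given: they have to be found in the camera images.
- tag: Key tag: upright aluminium plate, 6 thick (its x), 70 wide (its y), 140 tall (its z), about 160 g (varies by a quarter either way). Origin: middle of its lower edge. A rectangular window goes right through it along x: 40 wide, centred, from 54 to 98 above the origin; above it is a solid 42 tall top part to grip across the 6 mm thickness. It starts standing in the slot of tag_block (the lowest 28 mm are in the slot), with up to about 0.08 rad of lean.
- tag_eye (a point): Middle of the upper edge of the tag's window, 98 above the tag's origin; this edge rests on the hook when the tag hangs. Axes as the tag's.
- tag_block: Fixed wooden block 60 x 110 x 35 high, origin at the centre of its underside. Slot in its top 8.5 wide (x), 73 long (y), 28 deep, floor at 7 above the console; the tag stands in it with its width along the block's y.
- station: Fixed key station, origin under its column on the console surface. 15 mm foot plate; column 30 x 50, 248 tall over its 36 x 56 cap. The hook sticks out of the column towards the station's -x (roughly towards the robot); the knob stands on the foot at station (-80, 140).
- hook_seat (a point): Top of the hook's bar at its seat, 105 in front of the column's axis (station -x) and 180 above the console when unloaded; moves with the hook, axes as the station's. The hook is a round steel bar 8 thick in the station's x-z plane: level seat from x = -12 to +20 mm of this point, then it rises 16 mm towards the column at x = +90; in front it turns up at 45 degrees to a tip that ends at x = -32, 16 mm above the seat's top. Lowest point of seat bar: 8 below this point.
- hook (a joint): Hook's dip in m: 0 unloaded at the top, grows downward, bottom stop at 0.040. Spring about 90 N/m with about 0.1 N preload, lightly damped: the tag's weight alone makes it dip 12 to 21 mm.
- knob (a joint): Angle of the bar knob in rad: 0 at the start, grows clockwise seen from above, stops at 1.2. Sprung detent: an over-centre spring holds it at 0 with about 0.1 N m, fading to nothing at 0.6; past that it snaps on to 1.2 by itself.
- knob_grip (a point): On the knob's vertical axis, 59 above the console, at the height to grip. The grip is a bar 62 long (this point's x), 14 thick (its y), from 41 to 74 above the console, on a disc of radius 34 whose top is at 41 and a fixed housing of radius 42 whose top is at 35; turns with the knob.
- padlock: Grey plastic padlock, 34 x 70 x 95 tall, standing; leave alone. Origin: centre of underside.
- coaster: Glass coaster, disc 90 across, 8 thick; leave alone. Origin: centre of underside.
- coin_tray: Stainless coin tray, round, 110 across, 24 high; leave alone. Origin: centre of underside.
- wedge: Silicone doorstop wedge 120 x 42 x 35 high, thick end at its +x; leave alone. Origin: centre of underside.

How it is judged (in metres and radians):
On the way, in this order (a step that is already met when the one before it is completed fails the run):
1. the tag hangs by its window on the hook, let go, and tag and hook stay still for a second (x of tag_eye in the frame of hook_seat between -0.03 and 0.08 m and y of tag_eye in the frame of hook_seat between -0.022 and 0.022 m and z of tag_eye in the frame of hook_seat between -0.006 and 0.025 m and angle between tag's own z axis and vertical below 0.5 rad and value of joint hook between 0.008 and 0.03 m and linear speed of tag below 0.03 m/s and velocity of joint hook between -0.01 and 0.01 m/s and contact force between tag and the fingers below 0.05 N), for 0.8 s.
2. then the knob is turned past its detent to its other rest position (value of joint knob above 1 rad), for 0.2 s.
At the end, for the whole second after the job is handed in: Tag hangs free by its window on the hook (eye within 22 mm sideways of the bar, 30 mm before to 80 mm behind the seat, tilt under 0.5 rad); hook dipped 8 to 30 mm; tag under 0.03 m/s, hook under 0.01 m/s; knob above 1.05 rad; the four bystanders within 20 mm of their starts (all of step 1 and value of joint knob above 1.05 rad and distance of each of padlock, coaster, coin_tray, wedge from where it was at the start of the episode below 0.02 m); the robot touches nothing.
It fails at once if the hook is pushed to its bottom stop (dip over 37 mm) (value of joint hook above 0.037 m).
It fails at once if the padlock is shifted by more than 20 mm (distance of padlock from where it was at the start of the episode above 0.02 m).
It fails at once if the coaster is shifted by more than 20 mm (distance of coaster from where it was at the start of the episode above 0.02 m).
It fails at once if the coin_tray is shifted by more than 20 mm (distance of coin_tray from where it was at the start of the episode above 0.02 m).
It fails at once if the wedge is shifted by more than 20 mm (distance of wedge from where it was at the start of the episode above 0.02 m).
It also fails if it takes over 58 s, if anything falls off the work surface, if the arm or the gripper's body presses on something with over 40 N, if the wrist force passes 120 N, or if a joint passes its speed limit or range.

ROBOT

A 7-joint arm with a two-finger parallel gripper is mounted at the origin on the work surface. World frame = base frame: x ahead of the robot, y to its left, z up, the work surface at z = 0. Lengths are in m, angles in degrees, forces in N, time in s.
With the tool pointing down it reaches from about 0.4 to 0.9 m from the base axis. Payload 5.5 kg.
Tool frame: the origin (TCP) lies on the mounting face of the last link; the fingertips stand 173 mm ahead of it and the grasp point (between the pads) lies 155 mm ahead of it; z points along the fingers, x is the direction in which the jaws open and shut, and the axes are right-handed (so a half turn about z gives the same grasp; the last joint's range is limited). The gripper opens to 85 mm and grips with 20 to 120 N. Pads are 22 mm wide; open, the fingers measure 114 mm over their backs; the gripper's body (76 mm by 85 mm) begins 54 mm behind the grasp point. The pads swing forward as they close: fully open they stand 13 mm farther back than shut.
Start: joints at [-59.633, 28.699, -24.465, 88.831, 12.651, 65.22, -12.049], TCP at [0.171, 0.627, 0.405] pointing down, gripper open.
Joint ranges: [-164.97, 164.97], [-17.58, 116.51], [-87.97, 89.64], [11.32, 138.91], [-80.73, 260.73], [10.89, 115.49], [-147.41, 147.41]. Speed limits (degrees/s): [147.25, 147.25, 180, 180, 180, 180, 180].

INTERFACE

Orientations are given as a 3x3 rotation matrix whose columns are the frame's x, y, z axes.
In Python, from plant import r, read_camera, get_calibration gives the robot as it stands.
- The arm moves only by the tool servo_tool, never from a script. Its argument "moves" is a list of rows, each a list of 7 numbers: the shift along the tool's x, y, z in m, then the turn, a rotation vector about the tool's x, y, z in degrees, then the closure, from 0 (fully open) to 1 (shut). A call has 1 to 20 rows; each row is the pose to reach, as a shift and turn from the pose commanded when the call began, along the tool's axes at that moment; what a row does not reach only later rows make up. A row lasts 1/10 s, in which the tool goes at most 50 mm and 8.59 degrees, less where a joint would pass 70% of its speed; a pose out of reach is approached as far as the arm can. A call with a gripper value outside its range is refused whole. The fingers move at their own pace and stop on an object; "squeeze" is the grip in N (left out, the last holds). Time passes only in rows, so rows that repeat a pose let the fingers close. It gives the time, the measured TCP pose, the force and the opening at its end, in the units of the state.
- r.state(): the state, without advancing time (a new reading comes with each control period).
- read_camera(name): name is "side" or "top"; returns the picture (400x640x3 uint8, blue, green, red); there is no depth.
- get_calibration(name): a dict with "fx", "fy", "cx", "cy" (pixels), "k1" (the pictures are not rectified: a ray, as slopes to the right and down, at radius r is drawn at 1 + k1 r^2 times it, then the intrinsics apply), "extrinsics" (4x4, takes a point from camera to world coordinates). Camera axes: x right, y up, looking along -z (the intrinsics and any distortion apply to the point x, -y, -z); pixel columns grow to the right and rows downward; lengths in m; the calibration is good to about 2 mm. A picture is of the moment at which its call begins. get_calibration takes no time and is no camera call.
- r.job_done(): hands the job in, once; it reports no verdict.
The state is a dict: "time": time; "joints": joint angles; "joint_vel": joint speeds; "tau": joint torques, N m; "ee_pos": TCP position; "tcp_rot": TCP orientation; "ft_force": force on the tool from outside, world axes, zero at the start; "wrist_torque": the same for the moment, N m; "finger_gap": finger opening in m.
Only numpy, scipy, OpenCV 4.12 (cv2) and the standard library are available. Lean on these libraries where they do the work, as an engineer would, in place of code of your own. Each camera call takes 0.05 s, during which the arm holds its last target.

## Working session

There is one attempt and no reset: what is moved stays moved. The work goes in short steps, Python scripts to look and compute and a tool call to move; the robot and the scene stay as the last step left them, time stands still between calls to the robot, and variables do not carry over. Pictures are saved under pics/ and viewed, and the job is handed in when it is done.

Besides the shell and the picture viewer there is one more tool, called after "Emit:" as name([rows], argument=value, ...), one row to a line, values as JSON. servo_tool: Moves the arm, as the interface text tells. Its arguments: {"type":"object","properties":{"moves":{"type":"array","items":{"type":"array","items":{"type":"number"}}},"squeeze":{"type":"number"}},"required":["moves"]}

```bash
ls; mkdir -p pics; python3 - <<'E'
from plant import r, read_camera, get_calibration
import cv2,numpy as np
np.set_printoptions(precision=4,suppress=True)
for n in("side","top"):
    cv2.imwrite(f"pics/{n}0.png",read_camera(n)); c=get_calibration(n); print(n,{k:(np.array(v)) for k,v in c.items()})
s=r.state(); print({k:np.array(v) for k,v in s.items()})
E
```

```text
pics
side {'fx': array(464.9178), 'fy': array(464.9178), 'cx': array(328.1112), 'cy': array(202.6457), 'k1': array(-0.0699), 'extrinsics': array([[ 0.9131,  0.2517, -0.3208,  0.2025],
       [-0.4076,  0.5866, -0.6999, -0.718 ],
       [ 0.0121,  0.7698,  0.6382,  0.8708],
       [ 0.    ,  0.    ,  0.    ,  1.    ]])}
top {'fx': array(434.7923), 'fy': array(434.7923), 'cx': array(314.8404), 'cy': array(200.0786), 'k1': array(-0.0213), 'extrinsics': array([[-0.0005,  0.9849, -0.1733,  0.3262],
       [-1.    ,  0.0008,  0.0074,  0.0659],
       [ 0.0074,  0.1733,  0.9848,  1.3722],
       [ 0.    ,  0.    ,  0.    ,  1.    ]])}
{'time': array(0.1), 'joints': array([-59.6321,  28.7489, -24.453 ,  88.8837,  12.6504,  65.2195,
       -12.0481]), 'joint_vel': array([-0.0157, -0.1405,  0.0013, -0.1804,  0.07  , -0.0087, -0.1098]), 'tau': array([ -0.0099, -57.0819,  -5.8385, -28.1752,   0.0104,   0.0057,
        -0.    ]), 'ee_pos': array([0.1714, 0.6267, 0.4038]), 'tcp_rot': array([[ 0.2636,  0.9646, -0.0005],
       [ 0.9646, -0.2636, -0.0016],
       [-0.0017, -0.0001, -1.    ]]), 'ft_force': array([-0.1552,  0.5677, -0.4125]), 'wrist_torque': array([-0.0054,  0.0128,  0.0042]), 'finger_gap': array(0.0855)}
```

View pics/side0.png

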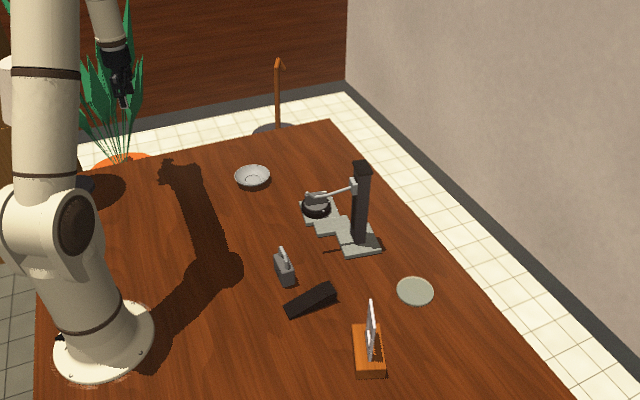

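View pics/top0.png

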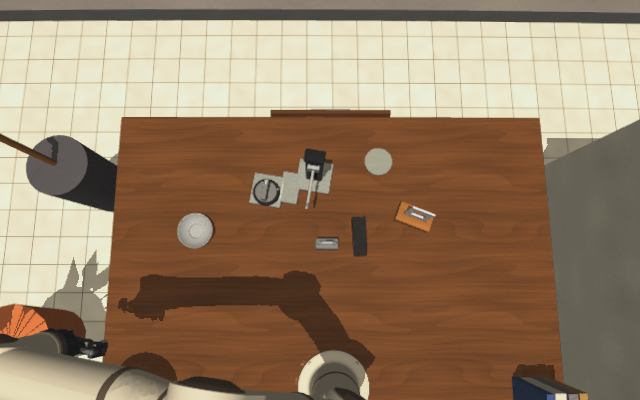

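The two views show the block and tag at side (370,345) / top (415,215), the column at side (362,205) / top (315,165), and the knob at side (316,208) / top (266,191). I'll enlarge these areas.

```bash
cat > h.py <<'E'
import numpy as np, cv2
from plant import r, read_camera, get_calibration
np.set_printoptions(precision=4,suppress=True)
C={n:get_calibration(n) for n in("side","top")}
def K(n):
    c=C[n]; return np.array([[c["fx"],0,c["cx"]],[0,c["fy"],c["cy"]],[0,0,1.]]),np.array([c["k1"],0,0,0.])
def ray(n,uv):
    k,d=K(n); E=np.array(C[n]["extrinsics"])
    p=cv2.undistortPoints(np.array(uv,float).reshape(-1,1,2),k,d).reshape(-1,2)
    v=np.c_[p[:,0],-p[:,1],-np.ones(len(p))]@E[:3,:3].T
    return E[:3,3],v
def onz(n,uv,z):
    o,v=ray(n,uv); return o+v*((z-o[2])/v[:,2])[:,None]
def tri(us,ut):
    o1,v1=ray("side",us);o2,v2=ray("top",ut);out=[]
    for a,b in zip(v1,v2):
        t=np.linalg.lstsq(np.c_[a,-b],o2-o1,rcond=None)[0]
        p,q=o1+t[0]*a,o2+t[1]*b; out.append(np.r_[(p+q)/2,np.linalg.norm(p-q)])
    return np.array(out)
def proj(n,P):
    k,d=K(n);E=np.linalg.inv(np.array(C[n]["extrinsics"]))
    P=np.array(P,float).reshape(-1,3)@E[:3,:3].T+E[:3,3]
    P=P*[1,-1,-1]
    return cv2.projectPoints(P,np.zeros(3),np.zeros(3),k,d)[0].reshape(-1,2)
def crop(img,x,y,w,h,s,name):
    cv2.imwrite(f"pics/{name}.png",cv2.resize(img[y:y+h,x:x+w],None,fx=s,fy=s,interpolation=cv2.INTER_CUBIC))
E
python3 - <<'E'
from h import *
s=cv2.imread("pics/side0.png");t=cv2.imread("pics/top0.png")
crop(s,330,280,80,110,5,"s_tag");crop(t,380,190,70,50,10,"t_tag")
crop(s,290,150,100,115,5,"s_st");crop(t,240,140,100,75,8,"t_st")
E
```

```text
(no output)
```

View pics/s_tag.png

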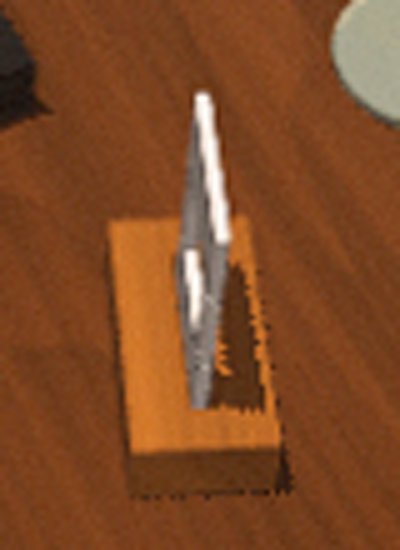

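View pics/t_tag.png

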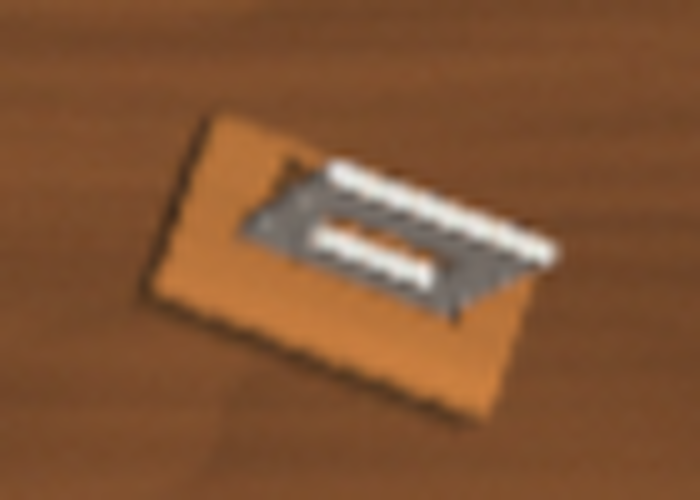

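View pics/s_st.png

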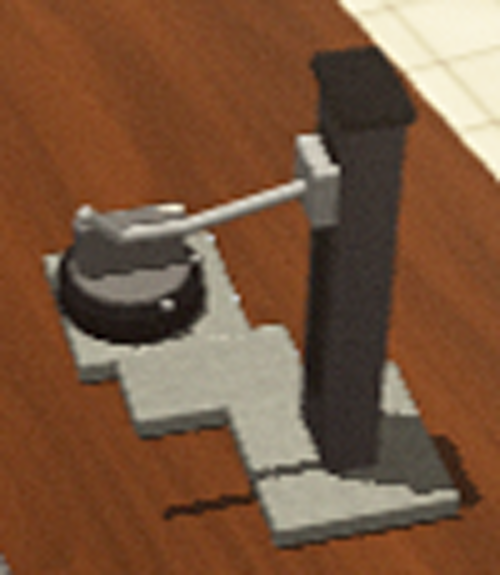

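View pics/t_st.png

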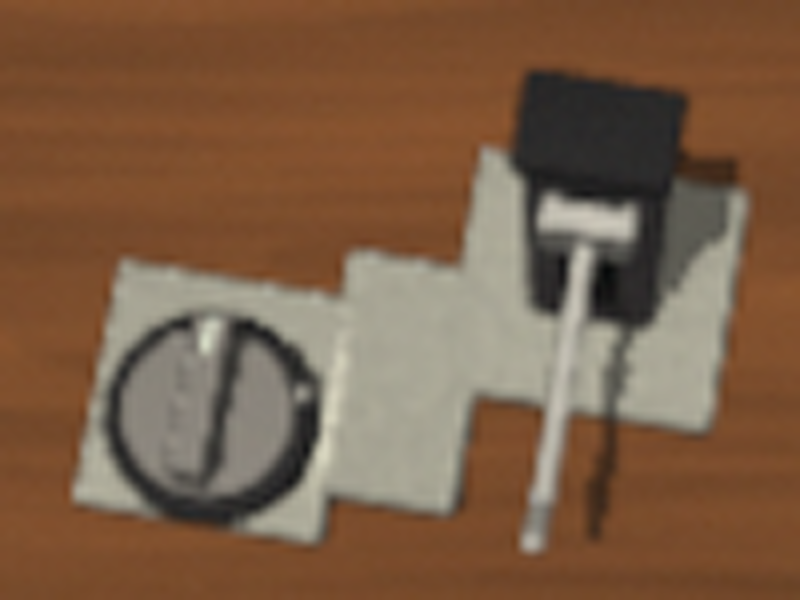

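```bash
cat >> h.py <<'E'
def un(pts,x,y,s): return (np.array(pts,float)+.5)/s-.5+[x,y]
E
python3 - <<'E'
from h import *
T=lambda p:un(p,380,190,10); S=lambda p:un(p,330,280,5)
# tag top edge ends: far(left in top) & near
print("tagtop tri",tri(S([(204,97),(223,238)]),T([(337,172),(552,254)])))
print("block top corners top",onz("top",T([(218,112),(540,270),(490,420),(152,292)]),.035))
print("block top corners side",onz("side",S([(109,220),(247,218),(278,448),(132,448)]),.035))
print("tag bottom line top",onz("top",T([(243,232),(455,318)]),.035))
T=lambda p:un(p,240,140,8); S=lambda p:un(p,290,150,5)
cap=onz("top",T([(530,70),(687,96),(668,192),(515,160)]),.248);print("cap",cap,cap.mean(0))
cap=onz("side",S([(312,60),(375,47),(412,115),(330,128)]),.248);print("cap side",cap,cap.mean(0))
print("foot",onz("top",T([(122,258),(75,500),(320,543),(488,148),(748,188),(708,432)]),.015))
print("foot side",onz("side",S([(45,257),(82,378),(276,540),(458,490)]),.015))
print("knob disc top",onz("top",T([(207,408)]),.041), "housing",onz("top",T([(212,418)]),.035))
print("knob bar top ends",onz("top",T([(214,320),(186,480)]),.074))
print("hook tip tri",tri(S([(85,215)]),T([(532,545)])))
print("hook line top z .19 .18",onz("top",T([(584,245)]),.192),onz("top",T([(537,500)]),.18))
E
```

```text
tagtop tri [[ 0.523  -0.2255  0.1447  0.0001]
 [ 0.4991 -0.2865  0.1437  0.0006]]
block top corners top [[ 0.5595 -0.2149  0.035 ]
 [ 0.5097 -0.3138  0.035 ]
 [ 0.4629 -0.296   0.035 ]
 [ 0.5028 -0.1924  0.035 ]]
block top corners side [[ 0.5025 -0.1939  0.035 ]
 [ 0.5575 -0.217   0.035 ]
 [ 0.5158 -0.3189  0.035 ]
 [ 0.4627 -0.2954  0.035 ]]
tag bottom line top [[ 0.5216 -0.2214  0.035 ]
 [ 0.4946 -0.2865  0.035 ]]
cap [[0.6649 0.0815 0.248 ]
 [0.656  0.0289 0.248 ]
 [0.6228 0.0354 0.248 ]
 [0.6338 0.0864 0.248 ]] [0.6444 0.0581 0.248 ]
cap side [[0.629  0.0811 0.248 ]
 [0.6614 0.0791 0.248 ]
 [0.6516 0.0237 0.248 ]
 [0.6125 0.0294 0.248 ]] [0.6387 0.0533 0.248 ]
foot [[ 0.6568  0.248   0.015 ]
 [ 0.5584  0.2642  0.015 ]
 [ 0.5413  0.1671  0.015 ]
 [ 0.7025  0.1016  0.015 ]
 [ 0.686  -0.0031  0.015 ]
 [ 0.586   0.0136  0.015 ]]
foot side [[ 0.5573  0.2611  0.015 ]
 [ 0.5382  0.1564  0.015 ]
 [ 0.5828  0.0051  0.015 ]
 [ 0.6848 -0.0004  0.015 ]]
knob disc top [[0.5904 0.2099 0.041 ]] housing [[0.5876 0.2085 0.035 ]]
knob bar top ends [[0.6181 0.2043 0.074 ]
 [0.5561 0.2138 0.074 ]]
hook tip tri [[0.5128 0.0811 0.1912 0.0001]]
hook line top z .19 .18 [[0.6185 0.0633 0.192 ]] [[0.5303 0.0796 0.18  ]]
```

```bash
cat >> h.py <<'E'
from scipy.spatial.transform import Rotation as Ro
def Rd(yaw):
    a=np.radians(yaw); return np.array([[np.cos(a),np.sin(a),0],[np.sin(a),-np.cos(a),0],[0,0,-1.]])
def goal(p,yaw):
    s=r.state();R=np.array(s["tcp_rot"])
    print("shift",R.T@(np.array(p)-s["ee_pos"]),"rot",Ro.from_matrix(R.T@Rd(yaw)).as_rotvec(degrees=True),"pos",np.array(s["ee_pos"]),"t",s["time"])
E
python3 - <<'E'
from h import *
print("padlock",onz("top",[(327,240)],.095),onz("top",[(327,247)],0.0)); print("wedge",onz("top",[(354,217),(365,255)],.03)); print("coaster",onz("top",[(378,161)],.008)); print("tray",onz("top",[(195,231)],.024))
goal((.42,.25,.45),40); goal((.511,-.256,.40),-21.6)
E
```

```text
padlock [[0.4319 0.0206 0.095 ]] [[0.4178 0.0173 0.    ]]
wedge [[ 0.5089 -0.0662  0.03  ]
 [ 0.3912 -0.0982  0.03  ]]
coaster [[ 0.695  -0.1493  0.008 ]]
tray [[0.4655 0.4283 0.024 ]]
shift [-0.2979  0.3391 -0.0457] rot [ 0.0263  0.0971 34.7146] pos [0.1714 0.6267 0.4038] t 0.1
shift [-0.7619  0.5603  0.005 ] rot [ 0.0804  0.0777 96.3146] pos [0.1714 0.6267 0.4038] t 0.1
```

Emit:
servo_tool([
  [-0.3, 0.34, -0.045, 0, 0, 34.7, 0],
  [-0.3, 0.34, -0.045, 0, 0, 34.7, 0],
  [-0.3, 0.34, -0.045, 0, 0, 34.7, 0],
  [-0.3, 0.34, -0.045, 0, 0, 34.7, 0],
  [-0.3, 0.34, -0.045, 0, 0, 34.7, 0],
  [-0.3, 0.34, -0.045, 0, 0, 34.7, 0],
  [-0.3, 0.34, -0.045, 0, 0, 34.7, 0],
  [-0.3, 0.34, -0.045, 0, 0, 34.7, 0],
  [-0.3, 0.34, -0.045, 0, 0, 34.7, 0],
  [-0.3, 0.34, -0.045, 0, 0, 34.7, 0],
])

```text
time: 1.1
ee_pos: [0.4237, 0.2417, 0.4501]
tcp_rot: [[0.773, 0.635, 0.002], [0.635, -0.773, -0.002], [0.0, 0.003, -1.0]]
ft_force: [-0.4, 0.9, -0.1]
finger_gap: 0.0851
```

```bash
python3 - <<'E'
from h import *
goal((.511,-.256,.42),-21.6);print(r.state()["joints"])
E
```

```text
shift [-0.2486  0.4398  0.0314] rot [ 0.16   -0.0947 61.0205] pos [0.4237 0.2417 0.4501] t 1.1
[-27.0864   7.7629  -6.398  108.9953   1.1629  63.2755   5.4716]
```

Emit:
servo_tool([
  [-0.249, 0.44, 0.03, 0.2, -0.1, 61, 0],
  [-0.249, 0.44, 0.03, 0.2, -0.1, 61, 0],
  [-0.249, 0.44, 0.03, 0.2, -0.1, 61, 0],
  [-0.249, 0.44, 0.03, 0.2, -0.1, 61, 0],
  [-0.249, 0.44, 0.03, 0.2, -0.1, 61, 0],
  [-0.249, 0.44, 0.03, 0.2, -0.1, 61, 0],
  [-0.249, 0.44, 0.03, 0.2, -0.1, 61, 0],
  [-0.249, 0.44, 0.03, 0.2, -0.1, 61, 0],
  [-0.249, 0.44, 0.03, 0.2, -0.1, 61, 0],
  [-0.249, 0.44, 0.03, 0.2, -0.1, 61, 0],
  [-0.249, 0.44, 0.03, 0.2, -0.1, 61, 0],
  [-0.249, 0.44, 0.03, 0.2, -0.1, 61, 0],
  [-0.249, 0.44, 0.03, 0.2, -0.1, 61, 0],
  [-0.249, 0.44, 0.03, 0.2, -0.1, 61, 0],
])

```text
time: 2.5
ee_pos: [0.5128, -0.2469, 0.4195]
tcp_rot: [[0.935, -0.355, -0.002], [-0.355, -0.935, 0.004], [-0.004, -0.003, -1.0]]
ft_force: [0.4, -0.1, 0.7]
finger_gap: 0.0857
```

```bash
python3 - <<'E'
from h import *
goal((.511,-.256,.292),-21.6);print(r.state()["joints"],r.state()["ft_force"])
s=read_camera("side");t=read_camera("top")
crop(s,300,150,130,240,3,"s1");crop(t,340,150,130,120,5,"t1")
E
```

```text
shift [0.0021 0.0096 0.1275] rot [-0.1824  0.2243  0.7892] pos [ 0.5128 -0.2469  0.4195] t 2.5
[  6.9365  18.4008  19.9669 101.0037  -7.1932  62.0611   8.5571] [ 0.359  -0.0751  0.7325]
```

View pics/s1.png

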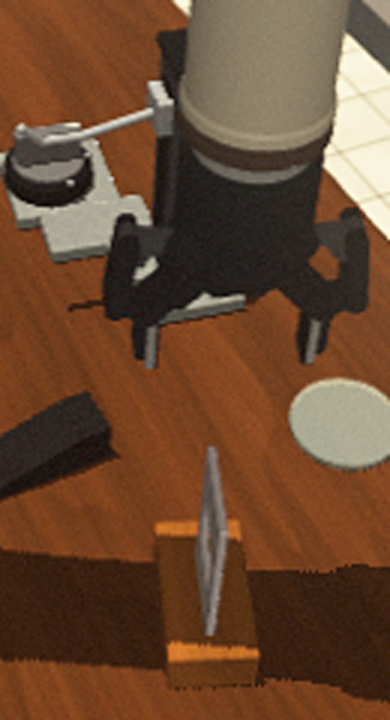

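View pics/t1.png

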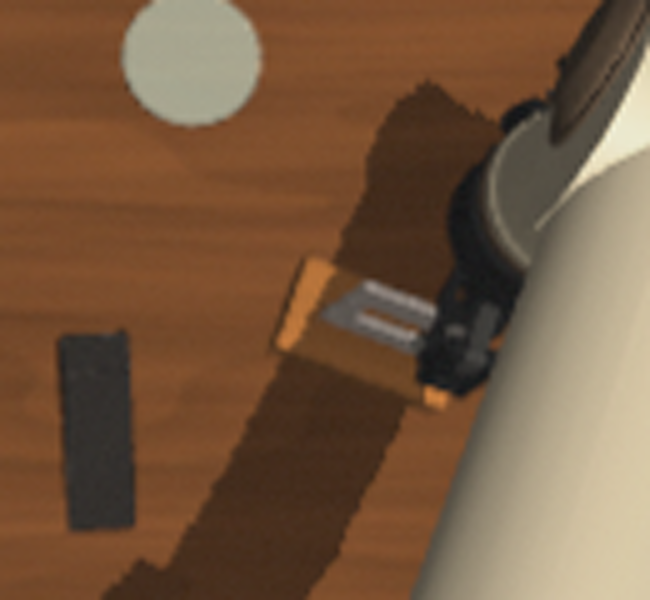

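Side view shows the jaws straddling the tag (tips at side crop (150,360)/(312,360), tag top at (210,450)). Descending.

Emit:
servo_tool([
  [0.002, 0.0096, 0.05, -0.2, 0.2, 0.8, 0],
  [0.002, 0.0096, 0.08, -0.2, 0.2, 0.8, 0.3],
  [0.002, 0.0096, 0.11, -0.2, 0.2, 0.8, 0.3],
  [0.002, 0.0096, 0.128, -0.2, 0.2, 0.8, 0.3],
  [0.002, 0.0096, 0.128, -0.2, 0.2, 0.8, 0.3],
  [0.002, 0.0096, 0.128, -0.2, 0.2, 0.8, 0.6],
  [0.002, 0.0096, 0.128, -0.2, 0.2, 0.8, 0.6],
], squeeze=30)

```text
time: 3.3
ee_pos: [0.5114, -0.2584, 0.2933]
tcp_rot: [[0.929, -0.371, 0.002], [-0.371, -0.929, -0.002], [0.003, 0.001, -1.0]]
ft_force: [-0.1, -0.6, 0.7]
finger_gap: 0.0344
```

```bash
python3 - <<'E'
from h import *
goal((.511,-.256,.292),-21.6);print(r.state()["ft_force"])
s=read_camera("side")
crop(s,320,220,100,170,4,"s2")
E
```

```text
shift [-0.0012 -0.0021  0.0012] rot [ 0.0778 -0.1716 -0.1527] pos [ 0.5114 -0.2584  0.2933] t 3.3
[-0.0665 -0.5619  0.655 ]
```

View pics/s2.png

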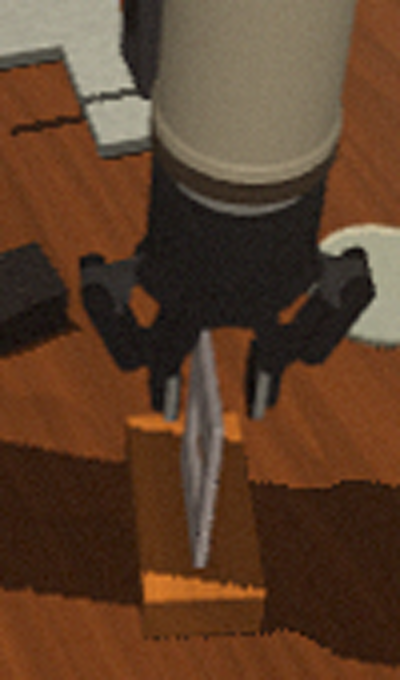

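Tag (crop (205,330)–(200,565)) lies between the jaw tips (170,415) and (262,415). Closing.

Emit:
servo_tool([
  [0, -0.002, 0, 0, 0, 0, 0.8],
  [0, -0.002, 0, 0, 0, 0, 0.8],
  [0, -0.002, 0, 0, 0, 0, 1],
  [0, -0.002, 0, 0, 0, 0, 1],
  [0, -0.002, 0, 0, 0, 0, 1],
  [0, -0.002, 0, 0, 0, 0, 1],
  [0, -0.002, 0, 0, 0, 0, 1],
], squeeze=30)

```text
time: 4.05
ee_pos: [0.5116, -0.2566, 0.2922]
tcp_rot: [[0.929, -0.371, 0.001], [-0.371, -0.929, -0.001], [0.001, 0.001, -1.0]]
ft_force: [-1.0, 0.7, 6.5]
finger_gap: 0.0054
```

```bash
python3 - <<'E'
from h import *
goal((.511,-.256,.40),-21.6);print(r.state()["ft_force"],r.state()["wrist_torque"])
s=read_camera("side")
crop(s,320,220,100,170,4,"s3")
E
```

```text
shift [-0.0006 -0.0002 -0.1078] rot [ 0.0664 -0.0619 -0.1822] pos [ 0.5116 -0.2566  0.2922] t 4.05
[-0.984   0.7129  6.5153] [0.2599 0.2718 0.0447]
```

View pics/s3.png

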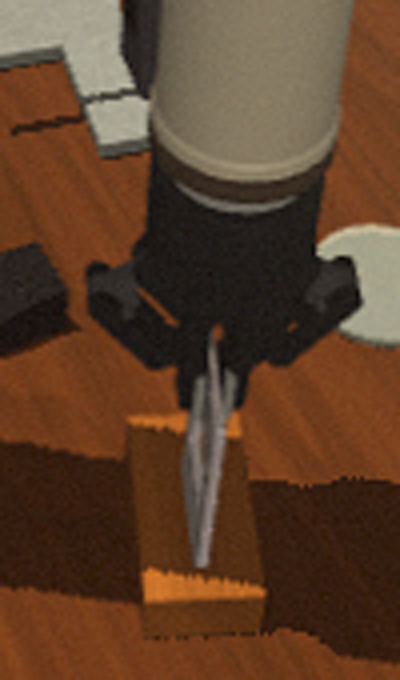

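Gripped; gap 5.4 mm. Lifting straight up.

Emit:
servo_tool([
  [0, 0, -0.01, 0, 0, 0, 1],
  [0, 0, -0.02, 0, 0, 0, 1],
  [0, 0, -0.03, 0, 0, 0, 1],
  [0, 0, -0.045, 0, 0, 0, 1],
  [0, 0, -0.065, 0, 0, 0, 1],
  [0, 0, -0.09, 0, 0, 0, 1],
  [0, 0, -0.115, 0, 0, 0, 1],
  [0, 0, -0.135, 0, 0, 0, 1],
  [0, 0, -0.15, 0, 0, 0, 1],
  [0, 0, -0.16, 0, 0, 0, 1],
  [0, 0, -0.16, 0, 0, 0, 1],
  [0, 0, -0.16, 0, 0, 0, 1],
  [0, 0, -0.16, 0, 0, 0, 1],
  [0, 0, -0.16, 0, 0, 0, 1],
], squeeze=30)

```text
time: 5.5
ee_pos: [0.5111, -0.2561, 0.4506]
tcp_rot: [[0.929, -0.371, -0.002], [-0.371, -0.929, -0.001], [-0.002, 0.002, -1.0]]
ft_force: [-0.1, -0.5, -0.8]
finger_gap: 0.0055
```

```bash
python3 - <<'E'
from h import *
print(r.state()["ft_force"],r.state()["wrist_torque"])
x=np.array([.9869,-.1616,0]); O=np.array([.6435,.0593,0])
p=O-x*.17; print(p); p[2]=.45; goal(p,-9.3)
p=O-x*.17; p[2]=.367+.026; goal(p,-9.3)
s=read_camera("side");t=read_camera("top")
crop(s,300,120,130,200,4,"s4");cv2.imwrite("pics/t4.png",t)
E
```

```text
[-0.0602 -0.4865 -0.7742] [ 0.0271 -0.0548 -0.0193]
[0.4757 0.0868 0.    ]
shift [-0.1601 -0.3053  0.0004] rot [  0.0835   0.1016 -12.4851] pos [ 0.5111 -0.2561  0.4506] t 5.5
shift [-0.1601 -0.3054  0.0574] rot [  0.0835   0.1016 -12.4851] pos [ 0.5111 -0.2561  0.4506] t 5.5
```

View pics/s4.png

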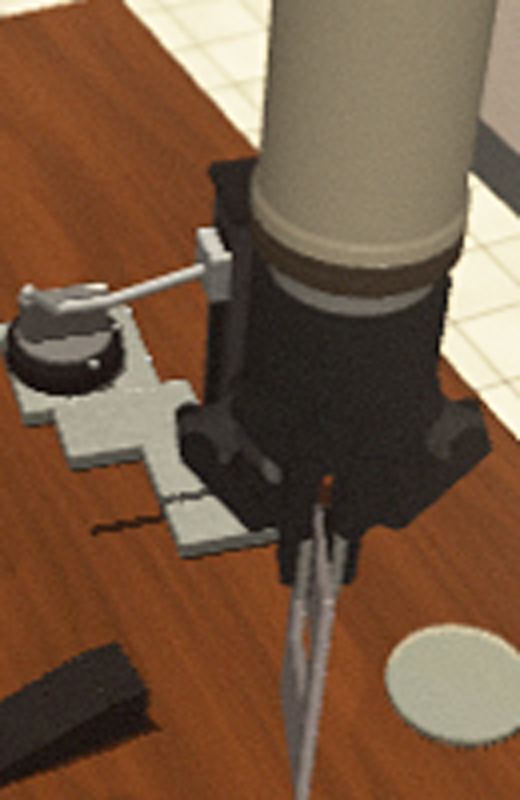

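Tag (crop (320,510)–(295,790)) hangs upright in the jaws, clear of block. Moving in front of the hook.

Emit:
servo_tool([
  [-0.008, -0.015, 0, 0, 0, -1, 1],
  [-0.024, -0.045, 0, 0, 0, -2, 1],
  [-0.04, -0.08, 0, 0, 0, -3.5, 1],
  [-0.06, -0.115, 0, 0, 0, -5, 1],
  [-0.08, -0.15, 0, 0, 0, -6.5, 1],
  [-0.1, -0.19, 0, 0, 0, -8, 1],
  [-0.12, -0.225, 0, 0, 0, -9.5, 1],
  [-0.137, -0.26, 0, 0, 0, -11, 1],
  [-0.15, -0.285, 0, 0, 0, -12.4, 1],
  [-0.157, -0.3, 0, 0, 0, -12.4, 1],
  [-0.16, -0.305, 0, 0, 0, -12.4, 1],
  [-0.16, -0.305, 0, 0, 0, -12.4, 1],
  [-0.16, -0.305, 0, 0, 0, -12.4, 1],
  [-0.16, -0.305, 0, 0, 0, -12.4, 1],
  [-0.16, -0.305, 0, 0, 0, -12.4, 1],
])

```text
time: 7.1
ee_pos: [0.4761, 0.0852, 0.4512]
tcp_rot: [[0.986, -0.165, -0.0], [-0.165, -0.986, -0.002], [0.0, 0.002, -1.0]]
ft_force: [0.1, -0.1, -1.8]
finger_gap: 0.0056
```

```bash
python3 - <<'E'
from h import *
print(r.state()["ft_force"],r.state()["wrist_torque"])
x=np.array([.9869,-.1616,0]); O=np.array([.6435,.0593,0])
p=O-x*.17; p[2]=.367+.026; goal(p,-9.3)
s=read_camera("side");t=read_camera("top")
crop(s,240,90,150,180,4,"s5");crop(t,240,140,130,120,5,"t5")
E
```

```text
[ 0.1054 -0.1051 -1.766 ] [-0.014   0.0273  0.0392]
shift [-0.0006 -0.0016  0.0582] rot [ 0.1007 -0.0047 -0.1981] pos [0.4761 0.0852 0.4512] t 7.1
```

View pics/s5.png

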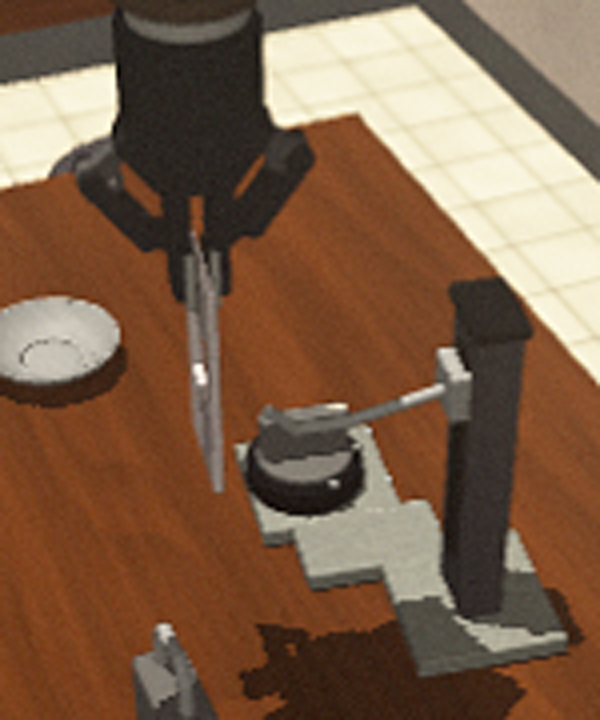

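View pics/t5.png

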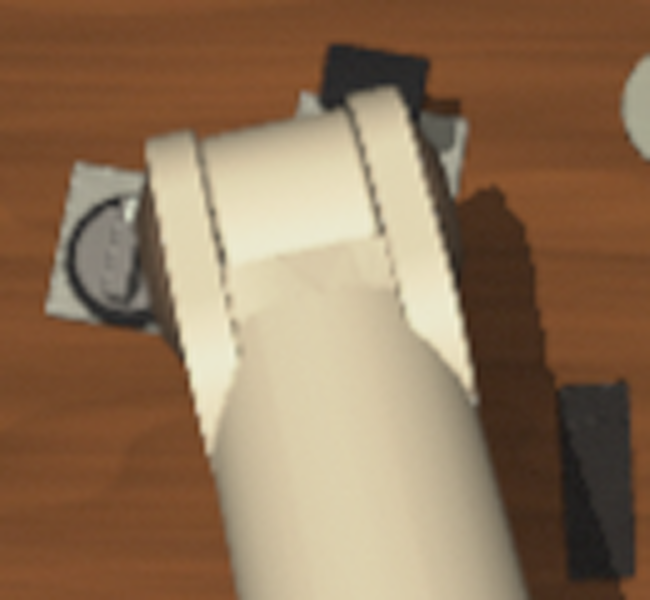

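```bash
python3 - <<'E'
from h import *
c=np.array([.4761,.0852,.4512-.285]); y=np.array([.165,.986,0])
for n,yy,z in(("botnear",-.035,0),("topnear",-.035,.14),("topfar",.035,.14),("botfar",.035,0),("winbotnear",-.02,.054),("winbotfar",.02,.054),("wintopnear",-.02,.098)):
    print(n,(proj("side",c+y*yy+[0,0,z])-[240,90]+.5)*4-.5)
# hook predicted
x=np.array([.9869,-.1616,0]); O=np.array([.6435,.0593,0])
for d,z in((.137,.192),(.117,.176),(.085,.176),(.015,.192)): print(d,(proj("side",O-x*d+[0,0,z])-[240,90]+.5)*4-.5)
E
```

```text
botnear [[220.1303 493.8794]]
topnear [[211.2448 294.2036]]
topfar [[186.9943 224.4821]]
botfar [[197.2902 420.2857]]
winbotnear [[211.6502 404.7747]]
winbotfar [[198.3011 363.4148]]
wintopnear [[208.7375 341.9042]]
0.137 [[260.4835 412.3409]]
0.117 [[293.8987 428.4062]]
0.085 [[346.0144 420.3216]]
0.015 [[459.1648 382.0067]]
```

Tag hangs about 30 mm in front of the tip, hook tip at crop (268,412) matching prediction within 4 mm. Descend to threading height.

Emit:
servo_tool([
  [-0.0006, -0.0016, 0.015, 0, 0, 0, 1],
  [-0.0006, -0.0016, 0.03, 0, 0, 0, 1],
  [-0.0006, -0.0016, 0.045, 0, 0, 0, 1],
  [-0.0006, -0.0016, 0.055, 0, 0, 0, 1],
  [-0.0006, -0.0016, 0.0585, 0, 0, 0, 1],
  [-0.0006, -0.0016, 0.0585, 0, 0, 0, 1],
  [-0.0006, -0.0016, 0.0585, 0, 0, 0, 1],
  [-0.0006, -0.0016, 0.0585, 0, 0, 0, 1],
])

```text
time: 8.0
ee_pos: [0.476, 0.088, 0.3934]
tcp_rot: [[0.987, -0.163, 0.001], [-0.163, -0.987, -0.001], [0.001, 0.001, -1.0]]
ft_force: [0.0, -0.6, -1.9]
finger_gap: 0.005
```

```bash
python3 - <<'E'
from h import *
print(r.state()["ft_force"],r.state()["wrist_torque"])
x=np.array([.9869,-.1616,0]); O=np.array([.6435,.0593,0])
p=O-x*.10; p[2]=.367+.026; goal(p,-9.3)
s=read_camera("side")
crop(s,250,130,110,120,6,"s6")
E
```

```text
[ 0.0315 -0.6159 -1.874 ] [-0.0185  0.0161  0.035 ]
shift [0.0699 0.0011 0.0005] rot [ 0.0517 -0.073  -0.0872] pos [0.476  0.088  0.3934] t 8.0
```

View pics/s6.png

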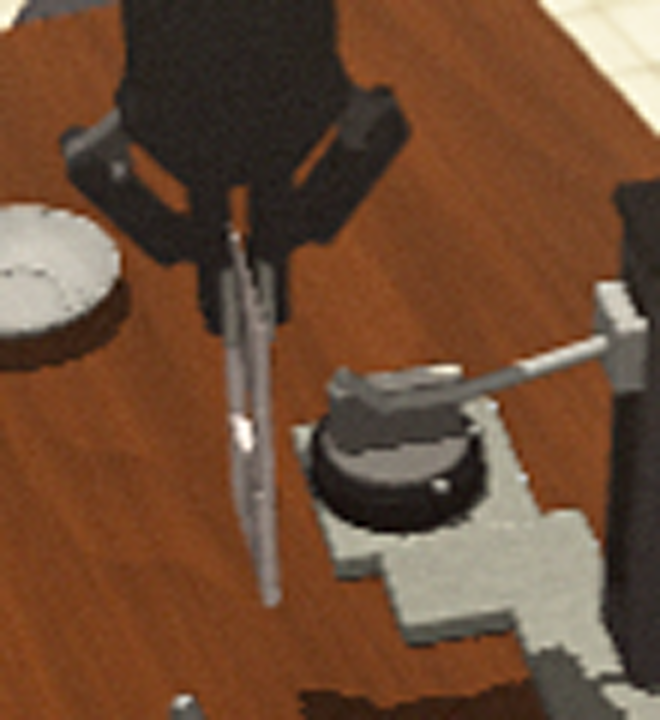

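Window's lower edge (crop (245,435)) is below the bar, finger tips (245,330) above the hook tip (340,370). Threading.

Emit:
servo_tool([
  [0.005, 0.001, 0, 0, 0, 0, 1],
  [0.015, 0.001, 0, 0, 0, 0, 1],
  [0.025, 0.001, 0, 0, 0, 0, 1],
  [0.035, 0.001, 0, 0, 0, 0, 1],
  [0.042, 0.001, 0, 0, 0, 0, 1],
  [0.045, 0.001, 0, 0, 0, 0, 1],
  [0.045, 0.001, 0, 0, 0, 0, 1],
  [0.045, 0.001, 0, 0, 0, 0, 1],
])

```text
time: 8.85
ee_pos: [0.5196, 0.0796, 0.3924]
tcp_rot: [[0.987, -0.163, -0.001], [-0.163, -0.987, -0.002], [-0.001, 0.002, -1.0]]
ft_force: [-0.8, -1.0, -1.5]
finger_gap: 0.0057
```

```bash
python3 - <<'E'
from h import *
print(r.state()["ft_force"],r.state()["wrist_torque"])
x=np.array([.9869,-.1616,0]); O=np.array([.6435,.0593,0])
p=O-x*.10; p[2]=.367+.026; goal(p,-9.3)
s=read_camera("side")
crop(s,250,130,110,120,6,"s7")
E
```

```text
[-0.773  -0.9563 -1.5363] [ 0.066   0.0068 -0.0555]
shift [ 0.0255 -0.     -0.0006] rot [ 0.0969  0.0436 -0.0818] pos [0.5196 0.0796 0.3924] t 8.85
```

View pics/s7.png

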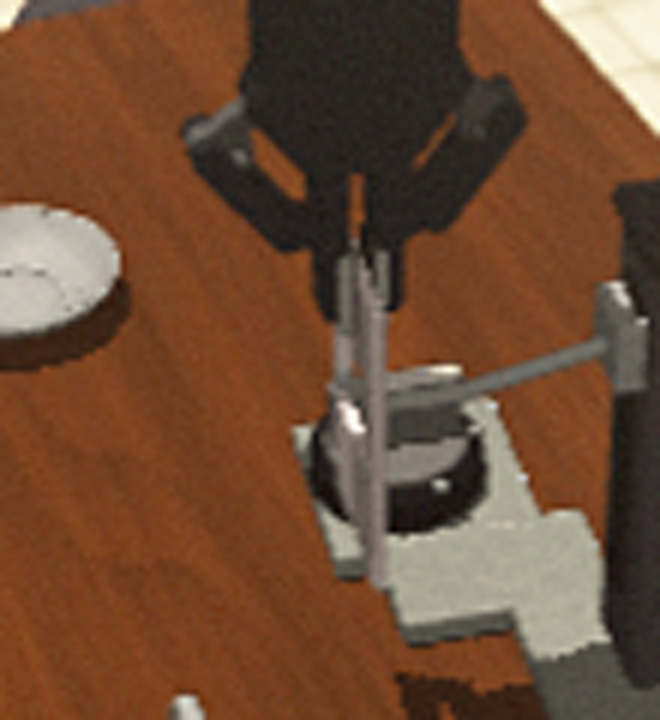

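The hook tip at crop (338,388) now pokes out in front of the plate, through the window. Continue to the seat.

Emit:
servo_tool([
  [0.007, 0, 0, 0, 0, 0, 1],
  [0.014, 0, 0, 0, 0, 0, 1],
  [0.02, 0, 0, 0, 0, 0, 1],
  [0.0255, 0, 0, 0, 0, 0, 1],
  [0.0255, 0, 0, 0, 0, 0, 1],
  [0.0255, 0, 0, 0, 0, 0, 1],
  [0.0255, 0, 0, 0, 0, 0, 1],
])

```text
time: 9.6
ee_pos: [0.5448, 0.0755, 0.3925]
tcp_rot: [[0.987, -0.163, -0.001], [-0.163, -0.987, -0.001], [-0.0, 0.002, -1.0]]
ft_force: [-0.2, -0.2, -0.8]
finger_gap: 0.0053
```

```bash
python3 - <<'E'
from h import *
print(r.state()["ft_force"],r.state()["wrist_torque"])
x=np.array([.9869,-.1616,0]); O=np.array([.6435,.0593,0])
p=O-x*.10; p[2]=.367; goal(p,-9.3)
s=read_camera("side")
crop(s,270,140,100,110,7,"s8")
E
```

```text
[-0.1526 -0.2398 -0.8203] [-0.0244  0.0002 -0.    ]
shift [ 0.     -0.      0.0255] rot [ 0.0892  0.0281 -0.0817] pos [0.5448 0.0755 0.3925] t 9.6
```

View pics/s8.png

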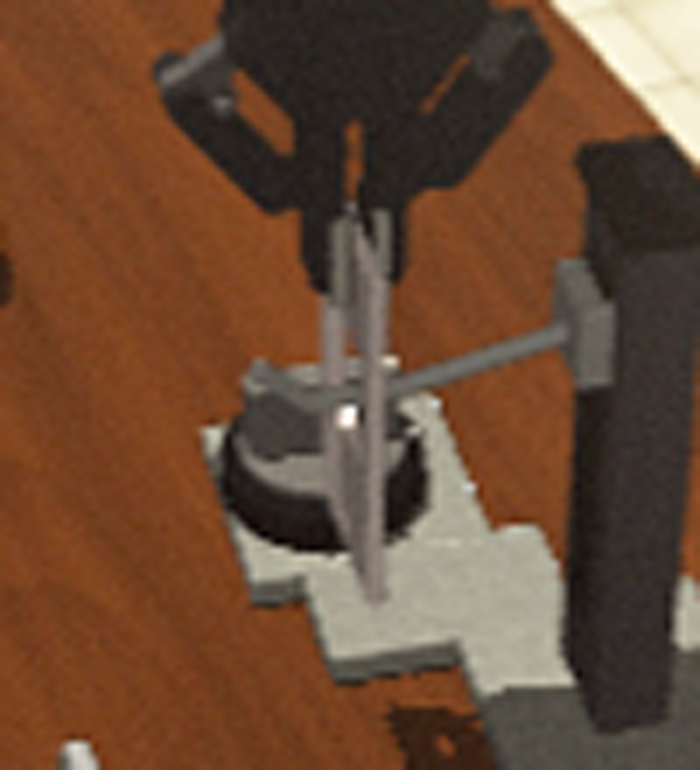

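Threaded: tip at crop (258,372), bar passes through the window at (345,395). Lowering gently.

Emit:
servo_tool([
  [0, 0, 0.005, 0, 0, 0, 1],
  [0, 0, 0.01, 0, 0, 0, 1],
  [0, 0, 0.015, 0, 0, 0, 1],
  [0, 0, 0.018, 0, 0, 0, 1],
  [0, 0, 0.02, 0, 0, 0, 1],
  [0, 0, 0.022, 0, 0, 0, 1],
  [0, 0, 0.024, 0, 0, 0, 1],
  [0, 0, 0.026, 0, 0, 0, 1],
  [0, 0, 0.028, 0, 0, 0, 1],
  [0, 0, 0.03, 0, 0, 0, 1],
  [0, 0, 0.032, 0, 0, 0, 1],
  [0, 0, 0.034, 0, 0, 0, 1],
  [0, 0, 0.036, 0, 0, 0, 1],
  [0, 0, 0.038, 0, 0, 0, 1],
  [0, 0, 0.038, 0, 0, 0, 1],
  [0, 0, 0.038, 0, 0, 0, 1],
  [0, 0, 0.038, 0, 0, 0, 1],
])

```text
time: 11.35
ee_pos: [0.545, 0.0753, 0.3547]
tcp_rot: [[0.987, -0.163, -0.0], [-0.163, -0.987, -0.001], [0.0, 0.001, -1.0]]
ft_force: [0.1, -0.0, -0.6]
finger_gap: 0.0052
```

```bash
python3 - <<'E'
from h import *
print(r.state()["ft_force"],r.state()["wrist_torque"])
s=read_camera("side")
crop(s,270,140,100,110,7,"s9")
E
```

```text
[ 0.1269 -0.0317 -0.5716] [-0.0074  0.024   0.0003]
```

View pics/s9.png

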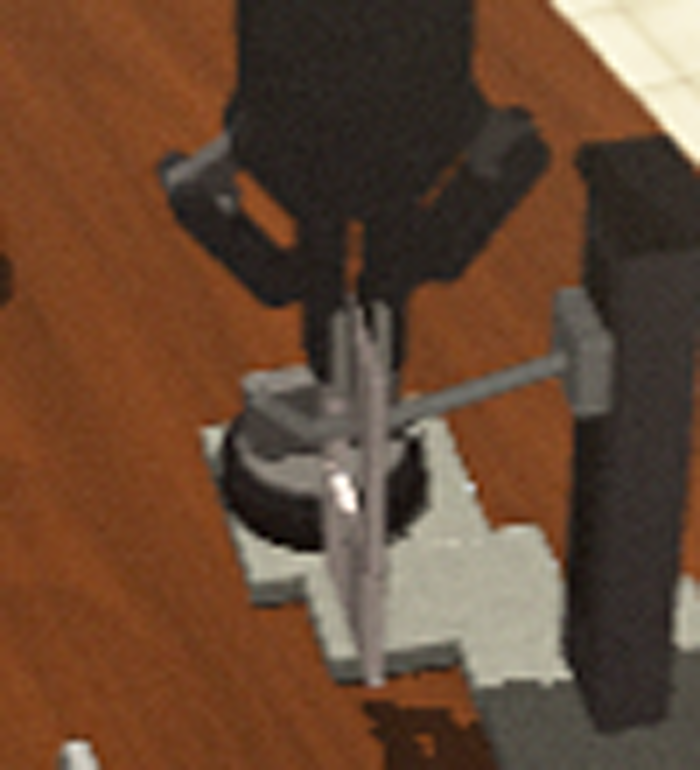

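Bar rests under the window's top edge and the hook's bracket dipped from crop row 265 to 293 (≈11 mm). Opening slightly and backing up.

Emit:
servo_tool([
  [0, 0, 0, 0, 0, 0, 0.9],
  [0, 0, 0, 0, 0, 0, 0.85],
  [0, 0, 0, 0, 0, 0, 0.8],
  [0, 0, 0, 0, 0, 0, 0.8],
  [0, 0, 0, 0, 0, 0, 0.8],
  [0, 0, 0, 0, 0, 0, 0.8],
  [0, 0, 0, 0, 0, 0, 0.8],
  [0, 0, 0, 0, 0, 0, 0.8],
])

```text
time: 12.2
ee_pos: [0.545, 0.0754, 0.3547]
tcp_rot: [[0.987, -0.163, -0.0], [-0.163, -0.987, -0.001], [0.0, 0.001, -1.0]]
ft_force: [-0.2, -0.6, 0.3]
finger_gap: 0.0168
```

```bash
python3 - <<'E'
from h import *
print(r.state()["ft_force"],r.state()["wrist_torque"])
s=read_camera("side")
crop(s,270,140,100,110,7,"s10")
E
```

```text
[-0.2394 -0.6336  0.2636] [ 0.0328 -0.0383 -0.042 ]
```

View pics/s10.png

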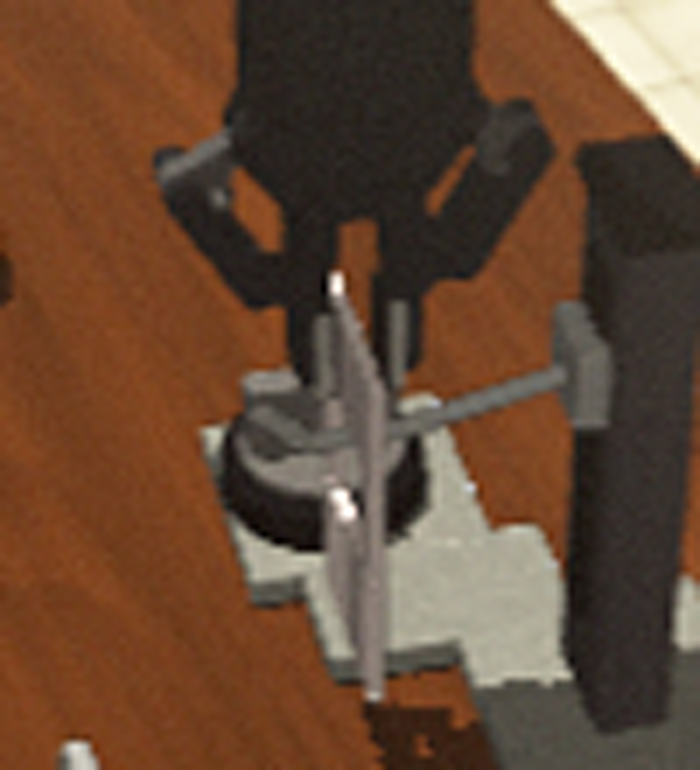

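Tag hangs on the bar (far top corner crop (335,285)), free between open pads. Retreat upward.

Emit:
servo_tool([
  [0, 0, -0.003, 0, 0, 0, 0.8],
  [0, 0, -0.008, 0, 0, 0, 0.8],
  [0, 0, -0.014, 0, 0, 0, 0.8],
  [0, 0, -0.02, 0, 0, 0, 0.8],
  [0, 0, -0.03, 0, 0, 0, 0.8],
  [0, 0, -0.04, 0, 0, 0, 0.8],
  [0, 0, -0.055, 0, 0, 0, 0.8],
  [0, 0, -0.07, 0, 0, 0, 0.8],
  [0, 0, -0.085, 0, 0, 0, 0.8],
  [0, 0, -0.095, 0, 0, 0, 0.8],
  [0, 0, -0.1, 0, 0, 0, 0.8],
  [0, 0, -0.1, 0, 0, 0, 0.8],
])

```text
time: 13.45
ee_pos: [0.5452, 0.0755, 0.4555]
tcp_rot: [[0.987, -0.163, 0.001], [-0.163, -0.987, -0.001], [0.001, 0.001, -1.0]]
ft_force: [0.8, 0.8, -0.1]
finger_gap: 0.0171
```

```bash
python3 - <<'E'
from h import *
x=np.array([.9869,-.1616,0]);y=np.array([.1616,.9869,0]); O=np.array([.6435,.0593,0])
print(O-x*.08+y*.14)
goal((.586,.209,.40),81)
s=read_camera("side")
crop(s,270,140,100,110,7,"s11")
E
```

```text
[0.5872 0.2104 0.    ]
shift [ 0.0185 -0.1384  0.0554] rot [  0.1029  -0.0141 -90.3824] pos [0.5452 0.0755 0.4555] t 13.45
```

View pics/s11.png

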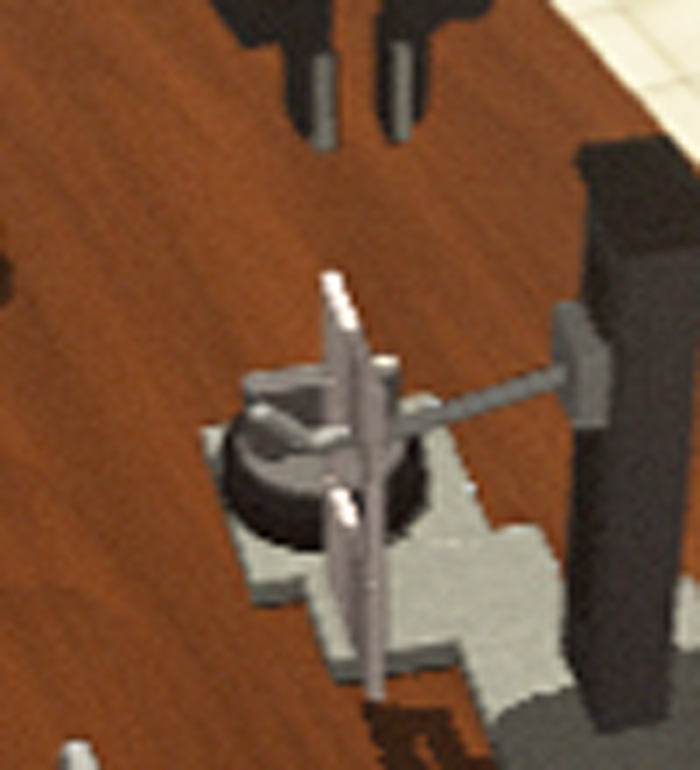

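Tag hangs free, dip ≈15 mm (bracket row 303). Move above the knob, turned, letting the settle time pass.

Emit:
servo_tool([
  [0.0185, -0.138, 0, 0, 0, -90.4, 0.5],
  [0.0185, -0.138, 0, 0, 0, -90.4, 0.5],
  [0.0185, -0.138, 0, 0, 0, -90.4, 0.5],
  [0.0185, -0.138, 0, 0, 0, -90.4, 0.5],
  [0.0185, -0.138, 0, 0, 0, -90.4, 0.5],
  [0.0185, -0.138, 0, 0, 0, -90.4, 0.5],
  [0.0185, -0.138, 0, 0, 0, -90.4, 0.5],
  [0.0185, -0.138, 0, 0, 0, -90.4, 0.5],
  [0.0185, -0.138, 0, 0, 0, -90.4, 0.5],
  [0.0185, -0.138, 0, 0, 0, -90.4, 0.5],
  [0.0185, -0.138, 0.05, 0, 0, -90.4, 0.5],
  [0.0185, -0.138, 0.055, 0, 0, -90.4, 0.5],
  [0.0185, -0.138, 0.055, 0, 0, -90.4, 0.5],
  [0.0185, -0.138, 0.055, 0, 0, -90.4, 0.5],
  [0.0185, -0.138, 0.055, 0, 0, -90.4, 0.5],
  [0.0185, -0.138, 0.055, 0, 0, -90.4, 0.5],
  [0.0185, -0.138, 0.055, 0, 0, -90.4, 0.5],
  [0.0185, -0.138, 0.055, 0, 0, -90.4, 0.5],
])

```text
time: 15.3
ee_pos: [0.5859, 0.2087, 0.4001]
tcp_rot: [[0.156, 0.988, 0.001], [0.988, -0.156, -0.001], [-0.001, 0.001, -1.0]]
ft_force: [-0.2, 0.5, -0.6]
finger_gap: 0.0428
```

```bash
python3 - <<'E'
from h import *
goal((.587,.209,.218),81); print(r.state()["joints"])
s=read_camera("side")
crop(s,230,70,150,190,4,"s12")
E
```

```text
shift [0.0007 0.0009 0.1821] rot [0.0506 0.0619 0.0081] pos [0.5859 0.2087 0.4001] t 15.3
[-13.5919  24.5629 -11.2959  93.7734   5.3723  62.1801  54.6073]
```

View pics/s12.png

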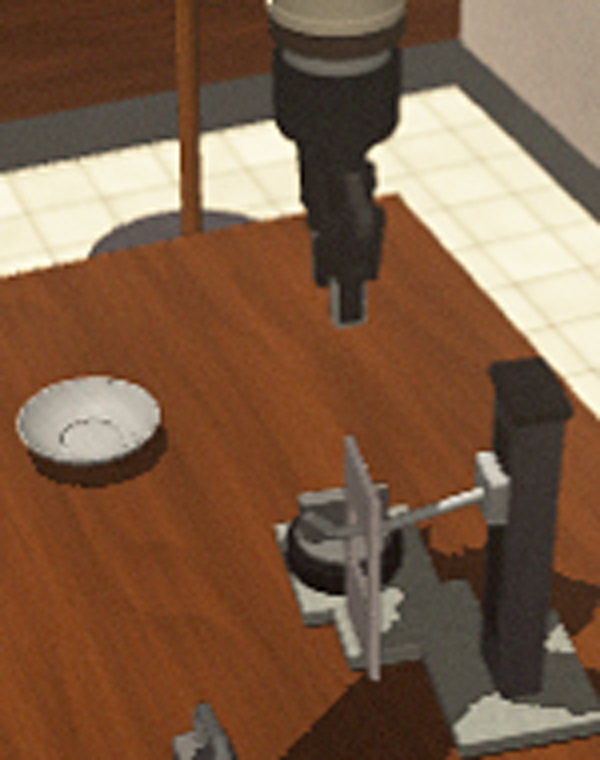

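Tag hangs steady; gripper is over the knob. Descend.

Emit:
servo_tool([
  [0.0007, 0.001, 0.02, 0, 0, 0, 0.5],
  [0.0007, 0.001, 0.045, 0, 0, 0, 0.5],
  [0.0007, 0.001, 0.07, 0, 0, 0, 0.5],
  [0.0007, 0.001, 0.09, 0, 0, 0, 0.5],
  [0.0007, 0.001, 0.11, 0, 0, 0, 0.5],
  [0.0007, 0.001, 0.13, 0, 0, 0, 0.5],
  [0.0007, 0.001, 0.14, 0, 0, 0, 0.5],
  [0.0007, 0.001, 0.14, 0, 0, 0, 0.5],
  [0.0007, 0.001, 0.14, 0, 0, 0, 0.5],
  [0.0007, 0.001, 0.14, 0, 0, 0, 0.5],
  [0.0007, 0.001, 0.14, 0, 0, 0, 0.5],
])

```text
time: 16.45
ee_pos: [0.5874, 0.2091, 0.2607]
tcp_rot: [[0.156, 0.988, 0.002], [0.988, -0.156, -0.001], [-0.001, 0.002, -1.0]]
ft_force: [0.5, -0.1, 0.2]
finger_gap: 0.0426
```

```bash
python3 - <<'E'
from h import *
goal((.587,.209,.218),81); print(r.state()["ft_force"])
s=read_camera("side");t=read_camera("top")
crop(s,270,100,110,140,5,"s13");crop(t,230,130,110,90,7,"t13")
E
```

```text
shift [-0.0001 -0.0004  0.0427] rot [0.1045 0.0316 0.0092] pos [0.5874 0.2091 0.2607] t 16.45
[ 0.4983 -0.1394  0.1918]
```

View pics/s13.png

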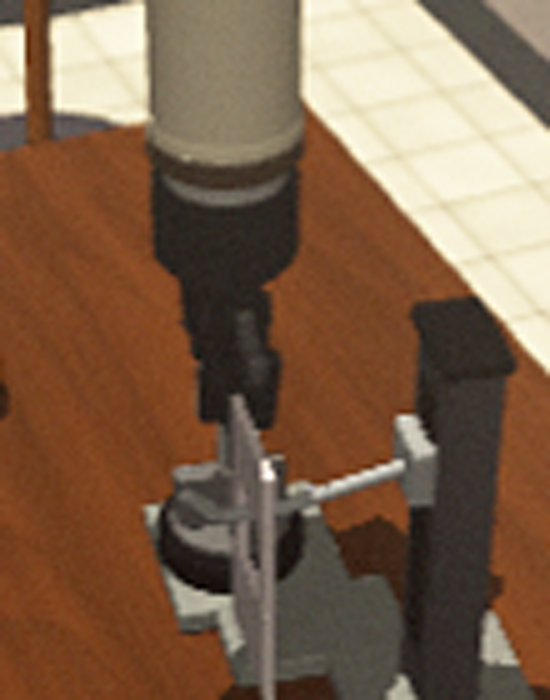

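View pics/t13.png

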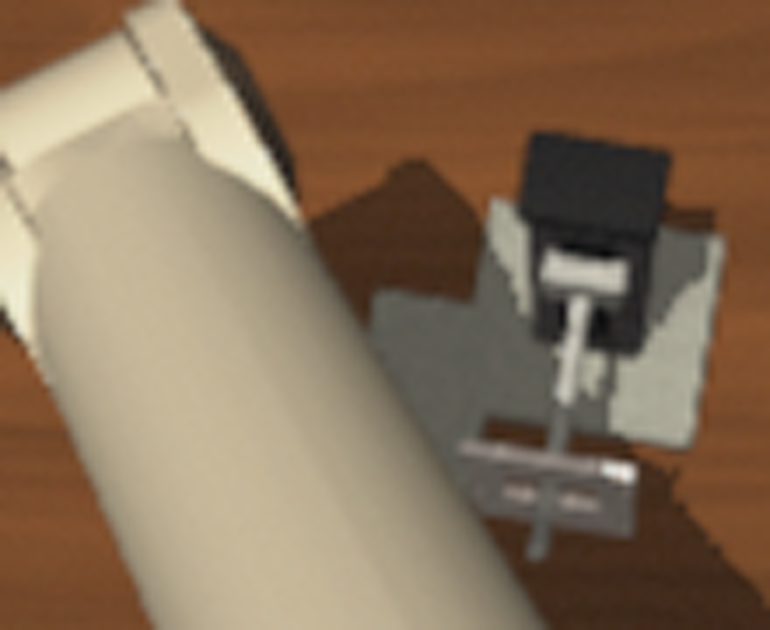

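Tag hangs centered on the bar (top crop (548,490)). Final descent onto the knob bar.

Emit:
servo_tool([
  [0, 0, 0.01, 0, 0, 0, 0.5],
  [0, 0, 0.02, 0, 0, 0, 0.5],
  [0, 0, 0.03, 0, 0, 0, 0.5],
  [0, 0, 0.038, 0, 0, 0, 0.5],
  [0, 0, 0.0425, 0, 0, 0, 0.5],
  [0, 0, 0.0425, 0, 0, 0, 0.5],
  [0, 0, 0.0425, 0, 0, 0, 0.5],
  [0, 0, 0.0425, 0, 0, 0, 0.6],
  [0, 0, 0.0425, 0, 0, 0, 0.7],
  [0, 0, 0.0425, 0, 0, 0, 0.78],
  [0, 0, 0.0425, 0, 0, 0, 0.78],
  [0, 0, 0.0425, 0, 0, 0, 0.78],
  [0, 0, 0.0425, 0, 0, 0, 0.78],
], squeeze=20)

```text
time: 17.85
ee_pos: [0.5868, 0.2088, 0.217]
tcp_rot: [[0.156, 0.988, -0.0], [0.988, -0.156, -0.001], [-0.001, 0.0, -1.0]]
ft_force: [0.9, 0.4, 0.1]
finger_gap: 0.0189
```

```bash
python3 - <<'E'
from h import *
goal((.587,.209,.218),81); print(r.state()["ft_force"],r.state()["wrist_torque"],r.state()["joints"])
s=read_camera("side")
crop(s,270,120,110,120,6,"s14")
E
```

```text
shift [ 0.0002  0.0001 -0.001 ] rot [0.0032 0.0859 0.0127] pos [0.5868 0.2088 0.217 ] t 17.85
[0.8862 0.3857 0.0912] [ 0.0112 -0.0294 -0.0071] [-15.0095  37.4409  -9.523  100.2247   8.5781  43.0815  52.1249]
```

View pics/s14.png

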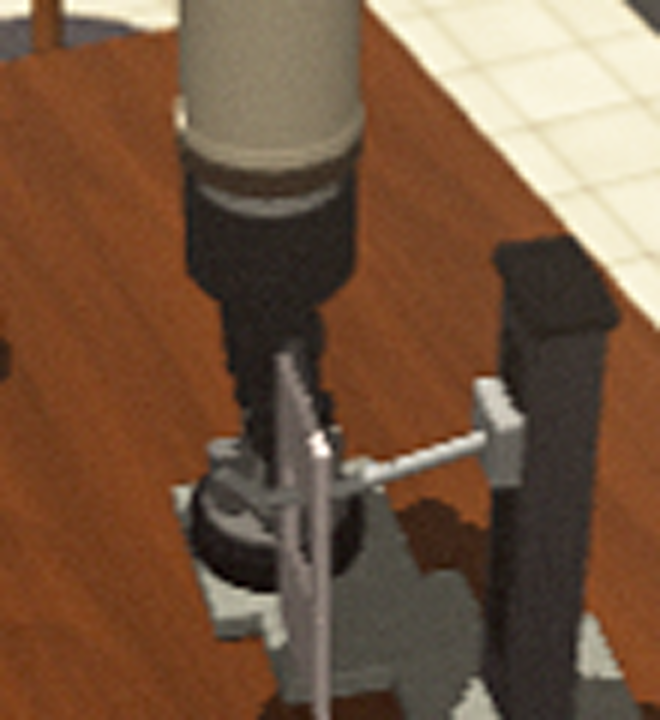

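Fingers straddle the bar with a few mm of slack. Turning clockwise.

Emit:
servo_tool([
  [0, 0, 0, 0, 0, 5, 0.78],
  [0, 0, 0, 0, 0, 10, 0.78],
  [0, 0, 0, 0, 0, 15, 0.78],
  [0, 0, 0, 0, 0, 20, 0.78],
  [0, 0, 0, 0, 0, 25, 0.78],
  [0, 0, 0, 0, 0, 30, 0.78],
  [0, 0, 0, 0, 0, 35, 0.78],
  [0, 0, 0, 0, 0, 40, 0.78],
  [0, 0, 0, 0, 0, 45, 0.78],
  [0, 0, 0, 0, 0, 50, 0.78],
  [0, 0, 0, 0, 0, 55, 0.78],
  [0, 0, 0, 0, 0, 60, 0.78],
  [0, 0, 0, 0, 0, 65, 0.78],
  [0, 0, 0, 0, 0, 70, 0.78],
  [0, 0, 0, 0, 0, 72, 0.78],
  [0, 0, 0, 0, 0, 72, 0.78],
  [0, 0, 0, 0, 0, 72, 0.78],
  [0, 0, 0, 0, 0, 72, 0.78],
])

```text
time: 19.7
ee_pos: [0.5869, 0.2088, 0.217]
tcp_rot: [[0.987, 0.158, -0.0], [0.158, -0.987, -0.001], [-0.0, 0.001, -1.0]]
ft_force: [-0.4, 0.3, 0.4]
finger_gap: 0.0188
```

```bash
python3 - <<'E'
from h import *
s=r.state();print(s["ft_force"],s["wrist_torque"],s["joints"])
s=read_camera("side")
crop(s,270,120,110,120,6,"s15")
E
```

```text
[-0.3582  0.3387  0.3717] [ 0.0534 -0.0502 -0.0261] [-28.2812  37.3092   8.3598 100.7311  -7.3894  42.5307  -7.074 ]
```

View pics/s15.png

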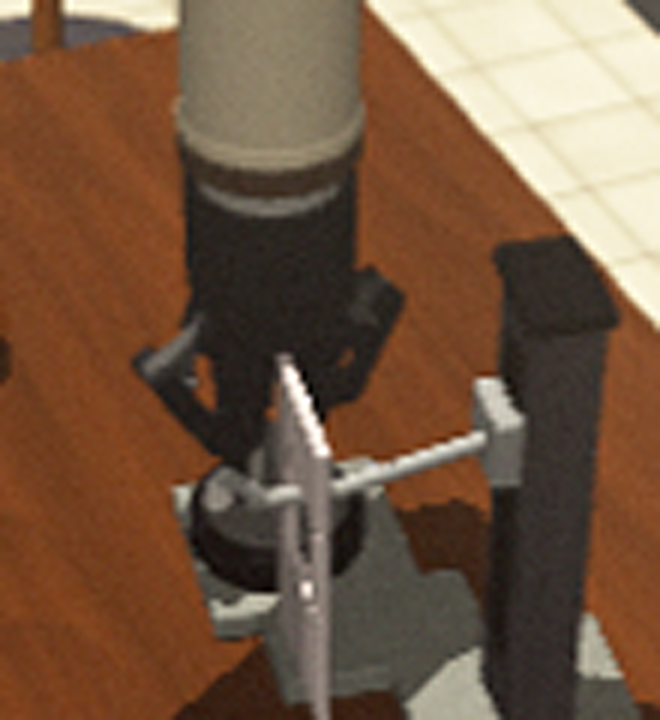

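Knob turned, wrist torque near zero. Open a bit and lift straight off, then back away from the tag.

Emit:
servo_tool([
  [0, 0, 0, 0, 0, -2, 0.65],
  [0, 0, 0, 0, 0, -3, 0.55],
  [0, 0, 0, 0, 0, -3, 0.55],
  [0, 0, -0.01, 0, 0, -3, 0.55],
  [0, 0, -0.03, 0, 0, -3, 0.55],
  [0, 0, -0.06, 0, 0, -3, 0.55],
  [0, 0, -0.1, 0, 0, -3, 0.55],
  [0, 0, -0.14, 0, 0, -3, 0.55],
  [0, 0, -0.18, 0, 0, -3, 0.55],
  [-0.02, -0.06, -0.2, 0, 0, -3, 0.55],
  [-0.04, -0.12, -0.2, 0, 0, -3, 0.55],
  [-0.05, -0.16, -0.2, 0, 0, -3, 0.55],
  [-0.05, -0.16, -0.2, 0, 0, -3, 0.55],
  [-0.05, -0.16, -0.2, 0, 0, -3, 0.55],
  [-0.05, -0.16, -0.2, 0, 0, -3, 0.55],
])

```text
time: 21.25
ee_pos: [0.5123, 0.3592, 0.4173]
tcp_rot: [[0.978, 0.209, 0.0], [0.209, -0.978, -0.002], [0.0, 0.002, -1.0]]
ft_force: [0.3, -0.0, -1.0]
finger_gap: 0.0384
```

```bash
python3 - <<'E'
from h import *
s=r.state();print(s["ft_force"])
t=read_camera("top");s=read_camera("side")
crop(s,220,120,170,130,4,"s16");crop(t,230,130,110,90,7,"t16");cv2.imwrite("pics/t16f.png",t)
T=lambda p:un(p,230,130,7)
E
```

```text
[ 0.302  -0.0454 -1.0274]
```

View pics/s16.png

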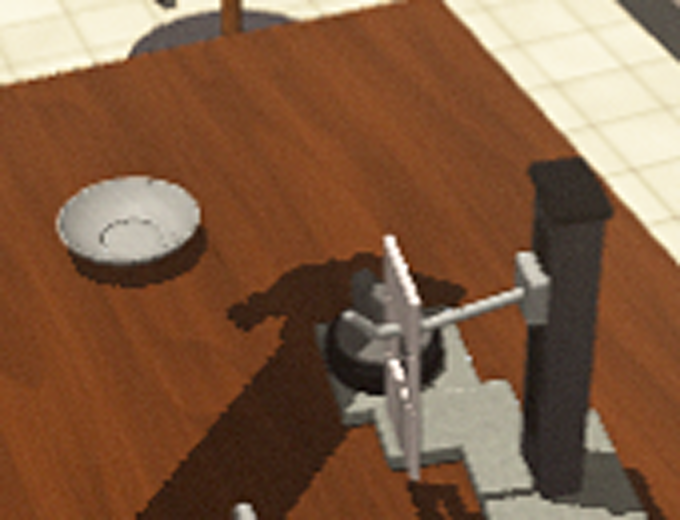

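View pics/t16.png

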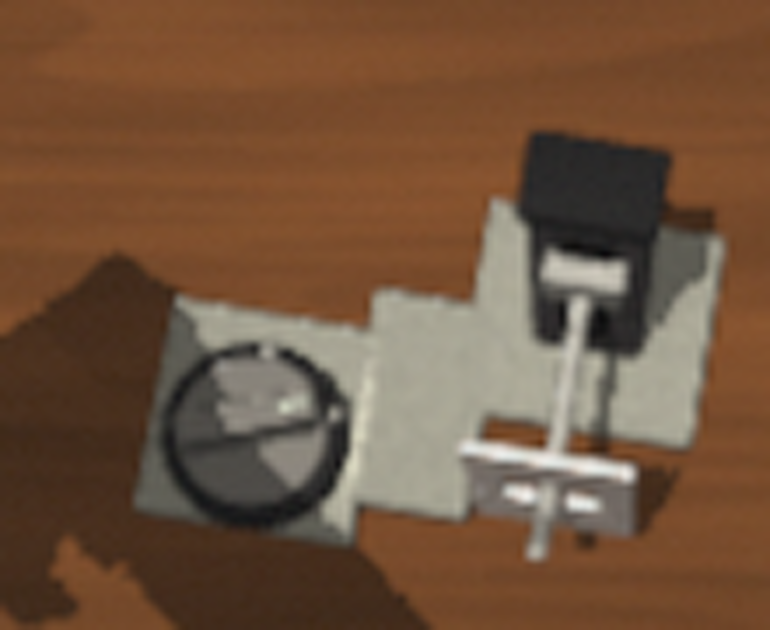

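View pics/t16f.png

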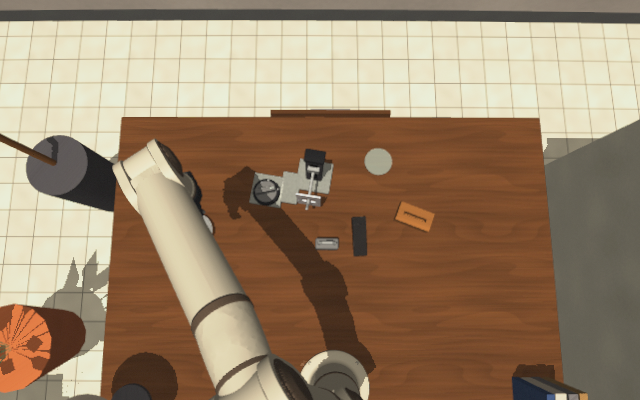

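Emit:
servo_tool([
  [0, 0, 0, 0, 0, 0, 0.55],
  [0, 0, 0, 0, 0, 0, 0.55],
  [0, 0, 0, 0, 0, 0, 0.55],
  [0, 0, 0, 0, 0, 0, 0.55],
  [0, 0, 0, 0, 0, 0, 0.55],
  [0, 0, 0, 0, 0, 0, 0.55],
  [0, 0, 0, 0, 0, 0, 0.55],
  [0, 0, 0, 0, 0, 0, 0.55],
  [0, 0, 0, 0, 0, 0, 0.55],
  [0, 0, 0, 0, 0, 0, 0.55],
])

```text
time: 22.35
ee_pos: [0.5124, 0.3593, 0.4167]
tcp_rot: [[0.978, 0.208, -0.0], [0.208, -0.978, -0.002], [-0.001, 0.001, -1.0]]
ft_force: [0.5, 1.0, 1.2]
finger_gap: 0.0387
```

```bash
python3 - <<'E'
from h import *
t=read_camera("top"); a=cv2.imread("pics/t16f.png"); d=cv2.absdiff(t,a)[140:260,240:440].max(2); print("changed px",(d>25).sum(), d.max())
a0=cv2.imread("pics/top0.png")
for n,(x,y) in dict(padlock=(327,243),wedge=(359,236),coaster=(378,161)).items():
    w=a0[y-25:y+25,x-22:x+22]; R=cv2.matchTemplate(t[y-35:y+35,x-32:x+32],w,cv2.TM_CCOEFF_NORMED); print(n,cv2.minMaxLoc(R)[1],np.array(cv2.minMaxLoc(R)[3])-10)
s=read_camera("side");s0=cv2.imread("pics/side0.png");w=s0[160:195,228:275];R=cv2.matchTemplate(s[150:205,218:285],w,cv2.TM_CCOEFF_NORMED);print("tray",cv2.minMaxLoc(R)[1],np.array(cv2.minMaxLoc(R)[3])-10)
print(r.job_done())
E
```

```text
changed px 1 27
padlock 0.8078065514564514 [0 0]
wedge 0.99758380651474 [0 0]
coaster 0.9994702935218811 [0 0]
tray 0.9982235431671143 [0 0]
the job is handed in; nothing more can be done
None
```

I lifted the tag out of its block and hung it by its window on the hook. I lowered it slowly, let go, and left it at least 2 s before touching the knob. I then turned the knob 72° clockwise with loosely closed fingers, backed off, and handed the job in at about 22.5 s.

- **Tag and hook:** the hook dipped about 15 mm after release, read from the side picture. The bar passes through the window. In the last two top pictures, about 1 s apart, the tag and hook area did not change beyond noise.
- **Knob:** the bar lies at about -77° in the world frame. It is expected at about -78° in its other rest position, up from -9° at the start.
- **Bystanders:** template matching found no shift for any of the four. The padlock's match score was lower, at 0.81, because the arm's shadow fell on it.
- **Disagreement:** stereo put the tag's upper edge 2 to 3 mm lower than nominal. That is roughly the calibration error and had no effect.

No verdict was reported when I handed it in.

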